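Click the pill cutter's index wheel to its red tab and lock it

TASK

Set the pill cutter: with a fingertip, flick the tabs of its brass index wheel anticlockwise (seen from above), click by click, until the red tab rests at the white arrow, without running past it and without forcing the wheel. Then take the finger off the wheel and push the blue-faced lock slide fully home towards the wheel. Only push with the fingers, do not pinch the wheel, its knob or the slide, and leave the bowl, canister, tally holder and spatula where they are.

Things in the scene. Friction and masses are not known exactly. Their poses are not given: they have to be found in the camera images.
- cutter: Fixed pill cutter, black iron plate 12 mm thick, x -95 to +145, y -160 to +76 mm. Origin on the counter under the wheel's axis, z up. Housing 120 x 100 mm under the wheel, 42 mm high; roller along y at x = 112 mm between cheeks at y = +-72 mm, 78 mm high; at -x the white arrow on a 51 mm high pedestal; at -y the lock slide. Its -x side faces the robot within about 0.35 rad.
- wheel_axis (a point): On the index wheel's vertical axis, at the tabs' mid height, 63 mm up. Brass disc 76 mm across (55 to 67 mm above the counter), knob 26 mm across on top up to 89 mm; six radial tabs 60 degrees apart reach 58 mm radius, each 10 mm wide, 55 to 71 mm above the counter, one red. 13 mm free below the tabs; 40 mm free between tabs at 50 mm radius.
- wheel (a joint): Wheel angle, rad, growing anticlockwise from above; 0 = red tab at the arrow (cutter's -x). Clicks every 1.047 rad; on a click the tabs point along the cutter's 0 (+x), 60, 120 ... degrees. Starts two to four clicks before 0. A sprung ball holds each click: push a tab's end (about 2 N) 35 degrees or more and the wheel snaps on to the next click when let go; less, and it snaps back.
- pointer (a point): Tip of the white arrow, 62 mm from the wheel's axis on the cutter's -x side, 51 mm above the counter (just below the level of the tabs).
- lock (a joint): Travel of the lock slide, m, growing as it moves along the cutter's +y towards the wheel; starts out at 0 to 0.004, fully home against its steel stop at 0.024. Friction about 1.5 N; it stays where it is left.
- lock_face (a point): Middle of the lock slide's outer, blue face (to be pushed), 49 mm above the counter, looking to the cutter's -y. The slide is an upright steel plate 32 mm wide along the cutter's x, 10 mm thick along y, 16 to 62 mm above the counter. Outside the face the space over the 12 mm base plate is free.
- bowl: Loose pale celadon bowl, 104 mm across, 50 mm tall; origin at the centre of its underside. To be left alone.
- canister: Loose pewter lidded canister, 64 mm across, 90 mm tall; origin at the centre of its underside. To be left alone.
- tally_holder: Loose bamboo tally holder, a 54 mm wide, 95 mm tall tube with tallies up to 135 mm high; origin at the centre of its underside. To be left alone.
- spatula: Loose flat bone spatula, 150 mm long (its x), 26 mm wide, 7 mm thick; origin at its underside, near mid length. To be left alone.

How it is judged:
By the outcome, as a careful person would: the job done as asked, in the order asked, and still so for the second after the job is handed in, with the robot touching nothing.
It also fails if it takes over 54 s, if anything falls off the work surface, if the arm or the gripper's body presses on something with over 40 N, if the wrist force passes 120 N, or if a joint passes its speed limit or range.

ROBOT

A 6-joint arm with a two-finger parallel gripper is mounted at the origin on the work surface. World frame = base frame: x ahead of the robot, y to its left, z up, the work surface at z = 0. Lengths are in m, angles in rad, forces in N, time in s.
With the tool pointing down it reaches from about 0.275 to 0.875 m from the base axis. Payload 12.5 kg.
Tool frame: the origin (TCP) lies midway between the tips of the shut fingers; the grasp point (between the pads) lies 19 mm behind it; z points along the fingers, y is the line along which they close (so a half turn about z gives the same grasp; the last joint's range is limited). The gripper opens to 85 mm and grips with 20 to 120 N. Pads are 22 mm wide; open, the fingers measure 114 mm over their backs; the gripper's body (76 mm by 85 mm) begins 54 mm behind the grasp point. The pads swing forward as they close: fully open they stand 13 mm farther back than shut.
Start: joints at [1.035, 0.351, 1.652, -0, 1.139, -0.085], TCP at [0.24, 0.495, 0.231] pointing down, gripper open.
Joint ranges: [-2.75, 2.75], [-0.79, 2.1], [0.01, 2.65], [-1.57, 4.71], [0.07, 3.14], [-2.87, 2.87]. Speed limits (rad/s): [2.22, 2.22, 2.79, 3.14, 3.14, 3.14].

INTERFACE

Orientations are given as a unit quaternion [x, y, z, w].
In Python, from plant import telemetry, camera, order gives the robot as it stands.
- The arm moves only by the tool move_arm, never from a script. Its argument "commands" is a list of rows, each a list of 7 numbers: the opening, from 0 (shut) to 1 (fully open), then the shift along the tool's x, y, z as a fraction of full scale, then the turn, a rotation vector about the tool's x, y, z as a fraction of full scale. A call has 1 to 8 rows; each row is the pose to reach, as a shift and turn from the pose commanded when the call began, along the tool's axes at that moment, turning the shorter way round; what a row does not reach only later rows make up. Full scale, the value 1, is 500 mm for a shift and pi rad for a turn. A row lasts 1/10 s, in which the tool goes at most 50 mm and 8.59 degrees, less where a joint would pass 70% of its speed; a pose out of reach is approached as far as the arm can. A call with a number of a shift or a turn outside -1 to 1 is refused whole. A call with a gripper value outside its range is refused whole. The fingers move at their own pace and stop on an object; "newtons" is the grip in N (left out, the last holds). Time passes only in rows, so rows that repeat a pose let the fingers close. It gives the time, the measured TCP pose, the force, the opening and the grip force at its end, in the units of the state.
- telemetry.sense(): the state, without advancing time (a new reading comes with each control period).
- camera(name): name is "scene" or "top" or "wrist"; returns a dict with "pixels" (400x640x3 uint8, red, green, blue), "depth" (400x640 float32, m along the optical axis (not along the pixel's ray), 0 where there is no reading), "K" (3x3 intrinsics, pixels), "k1" (the pictures are not rectified: a ray, as slopes to the right and down, at radius r is drawn at 1 + k1 r^2 times it, then the intrinsics apply), "R" (3x3) and "t" (3): a world point X has camera coordinates R X + t; the wrist camera has in their place "tool_from_camera" (4x4, takes a point from camera to tool coordinates, whose origin is the TCP and whose axes are the flange's). Camera axes: x right, y down, z forward; pixel columns grow to the right and rows downward; lengths in m; the calibration is good to about 2 mm. A picture is of the moment at which its call begins: read the wrist's pose just before it.
- order.close_job(): hands the job in; it is judged then, once.
The state is a dict: "time": time; "q": joint angles; "joint_velocities": joint speeds; "joint_torque": joint torques, N m; "eef_pos": TCP position; "tool_rot": TCP orientation; "force": force on the tool from outside, world axes, zero at the start; "ft_torque": the same for the moment, N m; "finger_gap": finger opening in m; "grasp_force": force on a finger pad.
Only numpy, scipy, OpenCV 4.12 (cv2) and the standard library are available. Lean on these libraries where they do the work, as an engineer would, in place of code of your own. Each camera call takes 0.05 s, during which the arm holds its last target. There are 200 camera calls.

## Working session

There is one attempt and no reset: what is moved stays moved. The work goes in short steps, Python scripts to look and compute and a tool call to move; the robot and the scene stay as the last step left them, time stands still between calls to the robot, and variables do not carry over. Pictures are saved under pics/ and viewed, at most 10 in all, crops included, and the job is handed in when it is done.

Besides the shell and the picture viewer there is one more tool, called after ">>>" as name([rows], argument=value, ...), one row to a line, values as JSON. move_arm: Moves the arm, as the interface text tells. Its arguments: {"type":"object","properties":{"commands":{"type":"array"},"newtons":{"type":"number"}},"required":["commands"]}

```bash
mkdir -p pics; ls; cat > h.py <<'E'
import numpy as np, cv2
from plant import telemetry, camera, order
def snap(n,f):
    s=telemetry.sense(); c=camera(n); cv2.imwrite('pics/'+f,c['pixels'][:,:,::-1]); np.savez('pics/'+f[:-4],**{k:v for k,v in c.items()}); return s,c
def cloud(c):
    h,w=c['depth'].shape; u,v=np.meshgrid(np.arange(w,dtype=float),np.arange(h,dtype=float))
    D=np.array([c['k1'],0,0,0,0],float)
    p=cv2.undistortPoints(np.stack([u.ravel(),v.ravel()],1)[:,None],np.array(c['K']),D)[:,0].reshape(h,w,2)
    d=c['depth']; P=np.dstack([p[...,0]*d,p[...,1]*d,d])
    return (P-np.array(c['t']))@np.array(c['R'])
def proj(c,X):
    X=np.atleast_2d(X).astype(float)
    return cv2.projectPoints(X[:,None],cv2.Rodrigues(np.array(c['R']))[0],np.array(c['t'],float),np.array(c['K']),np.array([c['k1'],0,0,0,0.]))[0][:,0]
E
python3 - <<'E'
from h import *
s,c=snap('top','top1.png'); print(s)
snap('scene','scene1.png')
print(c['K'],c['k1'],c['R'],c['t'])
E
```

```text
pics
{'time': 0.0, 'q': array([ 1.03537541e+00,  3.51246394e-01,  1.65237539e+00,  1.01298384e-05,
        1.13911952e+00, -8.45912161e-02]), 'joint_velocities': array([-0.00112886,  0.0007991 ,  0.00182974, -0.00075879, -0.00073378,
        0.00162734]), 'joint_torque': array([-1.95951652e-03, -5.06080270e+01, -2.91409510e+01, -1.70514936e-04,
        4.48437626e-03, -3.23799526e-06]), 'eef_pos': array([0.23945235, 0.49479194, 0.23077137]), 'tool_rot': array([ 2.23512767e-01,  9.74700833e-01, -5.45546556e-04, -1.79586492e-04]), 'force': array([ 0.57979328, -0.14102266, -0.74126379]), 'ft_torque': array([-0.0194576 , -0.02063069,  0.03707024]), 'grasp_force': 0.0, 'finger_gap': 0.08526154499338946}
[[466.9104062    0.         324.87722137]
 [  0.         466.9104062  208.63246728]
 [  0.           0.           1.        ]] -0.11531624030842814 [[-0.0215847  -0.99970952 -0.01072266]
 [-0.99752594  0.0222528  -0.06668449]
 [ 0.06690373  0.00925676 -0.99771649]] [0.02851293 0.58351955 1.07725843]
```

View pics/top1.png

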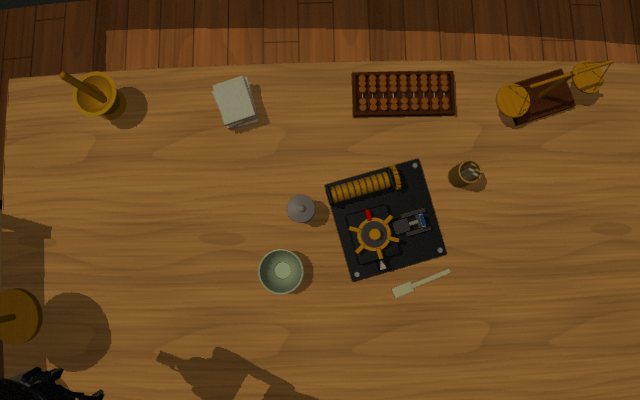

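View pics/scene1.png

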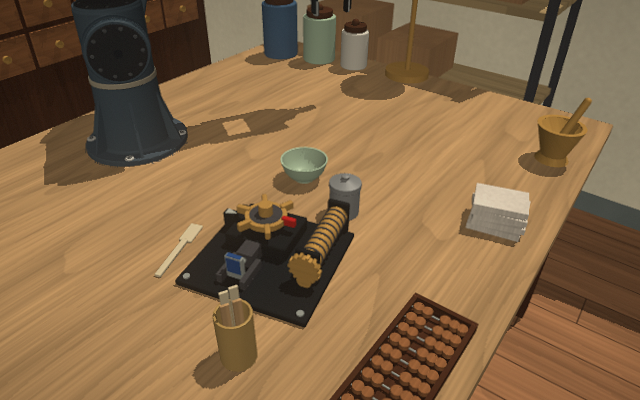

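The top view shows the wheel hub at about (375,235), the red tab at (368,214) on the far side (cutter +x, so 3 clicks to go), the arrow at (382,265), and the blue lock face at (423,220). The scene view confirms this layout.

```bash
python3 - <<'E'
from h import *
c=dict(np.load('pics/top1.npz')); P=cloud(c); I=c['pixels'].astype(int); R,G,B=I[...,0],I[...,1],I[...,2]
v,u=np.mgrid[:400,:640]; roi=(u>320)&(u<455)&(v>150)&(v<285)
m=roi&(I.max(2)<70)&(P[...,2]>.006)&(P[...,2]<.02)
# remove stray: largest component after filling
n,l,st,ce=cv2.connectedComponentsWithStats(m.astype(np.uint8)); k=1+np.argmax(st[1:,4]); 
r=cv2.minAreaRect((P[l==k][:,:2]*1000).astype(np.float32)); print('plate',r, cv2.boxPoints(r))
red=roi&(R>120)&(G<60)&(B<60); print('red',red.sum(),P[red].mean(0))
blue=roi&(B>R+40)&(B>80); print('blue',blue.sum(),P[blue].mean(0),np.c_[u[blue],v[blue]].mean(0))
z=P[...,2]
g=roi&(z>.08)&(z<.1)&(u>360)&(u<392)&(v>222)&(v<250); print('knob',g.sum(),P[g].mean(0))
wh=roi&(I.min(2)>130)&(u>370)&(u<395)&(v>255)&(v<275); print('arrow',wh.sum(),P[wh].mean(0))
d=roi&(z>.05)&(z<.08)&(u<400)&(v>205)&(v<262); Q=P[d]; print('disc+tabs',len(Q),cv2.minEnclosingCircle((Q[:,:2]*1000).astype(np.float32)), np.median(Q[:,2]))
t=roi&(z>.03); im=c['pixels'][150:285,320:455,::-1]; cv2.imwrite('pics/crop1.png',cv2.resize(im,None,fx=4.4,fy=4.4,interpolation=cv2.INTER_CUBIC))
E
```

```text
plate ((556.135986328125, -127.8699951171875), (238.87738037109375, 235.48388671875), 14.631068229675293) [[ 410.8295    -44.115654]
 [ 470.3113   -271.96335 ]
 [ 701.4425   -211.62433 ]
 [ 641.9607     16.223358]]
red 34 [ 0.56485222 -0.08089201  0.06990438]
blue 4 [ 0.55220957 -0.2037716   0.06193759] [422.   219.25]
knob 108 [ 0.52200091 -0.09182386  0.08759731]
arrow 0 [nan nan nan]
disc+tabs 1043 ((518.9376220703125, -93.25338745117188), 61.15102005004883) 0.06700937014012635<stdin>:12: RuntimeWarning: Mean of empty slice.
  ret = um.true_divide(
```

View pics/crop1.png

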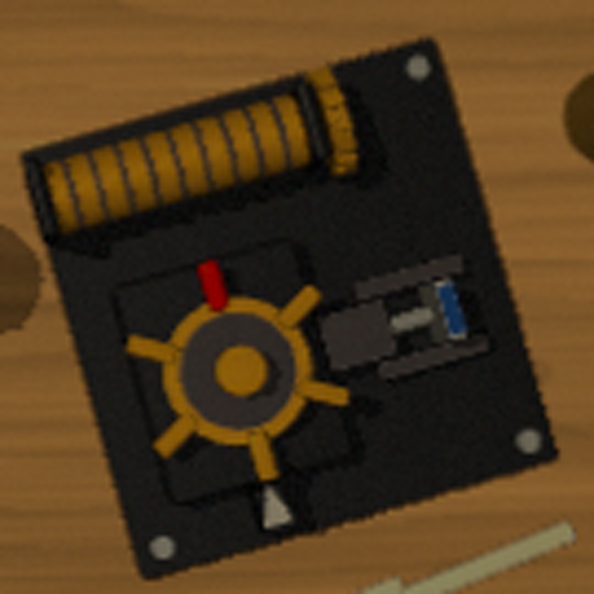

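```bash
cat >> h.py <<'E'
from scipy.spatial.transform import Rotation as Ro
O=np.array([.521,-.093]); YAW=np.radians(14.6)
def c2w(x,y): 
    c,s=np.cos(YAW),np.sin(YAW); return O+np.array([c*x-s*y,s*x+c*y])
def tool(ydir): # pointing down, tool y at world angle ydir deg
    a=np.radians(ydir); y=np.array([np.cos(a),np.sin(a),0]); z=np.array([0,0,-1.]); return Ro.from_matrix(np.c_[np.cross(y,z),y,z])
def cmd(p,ydir,s=None,open=0):
    s=s or telemetry.sense(); R0=Ro.from_quat(s['tool_rot']); d=R0.inv().apply(np.array(p)-s['eef_pos'])/.5; r=(R0.inv()*tool(ydir)).as_rotvec()/np.pi
    print([open]+[round(float(x),4) for x in np.r_[d,r]])
def polar(th,r,z,s=None): # finger at cutter angle th, radius r, y pointing inward
    a=np.radians(th); cmd([*c2w(r*np.cos(a),r*np.sin(a)),z],th+np.degrees(YAW)+180,s)
E
python3 - <<'E'
from h import *
polar(94,.058,.13)
E
```

```text
[0, -0.9379, -0.7298, 0.2023, -0.0002, 0.0004, 0.7532]
```

>>> move_arm([
  [0, -0.938, -0.73, 0.2, 0, 0, 0.753],
  [0, -0.938, -0.73, 0.2, 0, 0, 0.753],
  [0, -0.938, -0.73, 0.2, 0, 0, 0.753],
  [0, -0.938, -0.73, 0.2, 0, 0, 0.753],
  [0, -0.938, -0.73, 0.2, 0, 0, 0.753],
  [0, -0.938, -0.73, 0.2, 0, 0, 0.753],
  [0, -0.938, -0.73, 0.2, 0, 0, 0.753],
  [0, -0.938, -0.73, 0.2, 0, 0, 0.753],
])

```text
time: 0.9
eef_pos: [0.4147, 0.1394, 0.1646]
tool_rot: [0.737, 0.676, 0.0, 0.0]
force: [0.6, 1.0, 0.0]
finger_gap: -0.0001
grasp_force: 0.0
```

```bash
python3 - <<'E'
from h import *
s=telemetry.sense(); print(s['time'],s['eef_pos'],s['finger_gap'],s['joint_velocities'].round(2)); polar(94,.058,.13)
E
```

```text
0.9 [0.41466681 0.13944445 0.16462102] -8.043475892520082e-05 [-1.12  0.21 -0.03 -0.   -0.19  0.38]
[0, -0.3385, 0.2055, 0.0692, 0.0, -0.0, 0.3693]
```

>>> move_arm([
  [0, -0.25, 0.15, 0.05, 0, 0, 0.3],
  [0, -0.25, 0.15, 0.05, 0, 0, 0.3],
  [0, -0.25, 0.15, 0.05, 0, 0, 0.3],
  [0, -0.25, 0.15, 0.05, 0, 0, 0.3],
  [0, -0.25, 0.15, 0.05, 0, 0, 0.3],
  [0, -0.25, 0.15, 0.05, 0, 0, 0.3],
  [0, -0.25, 0.15, 0.05, 0, 0, 0.3],
  [0, -0.25, 0.15, 0.05, 0, 0, 0.3],
])

```text
time: 1.7
eef_pos: [0.4788, 0.0107, 0.1397]
tool_rot: [0.963, 0.27, -0.0, -0.0]
force: [-0.7, 0.6, -0.1]
finger_gap: -0.0001
grasp_force: 0.0
```

>>> move_arm([
  [0, 0, 0, 0, 0, 0, 0],
  [0, 0, 0, 0, 0, 0, 0],
  [0, 0, 0, 0, 0, 0, 0],
])

```text
time: 2.0
eef_pos: [0.479, 0.0108, 0.1399]
tool_rot: [0.963, 0.271, -0.0, -0.0]
force: [-0.5, 0.2, 0.9]
finger_gap: 0.0002
grasp_force: 0.0
```

```bash
python3 - <<'E'
from h import *
s=telemetry.sense(); print(s['time'],s['eef_pos'],s['joint_velocities'].round(2)); polar(94,.058,.13)
s,c=snap('wrist','w1.png'); print(c['tool_from_camera'])
# wrist cloud: knob centre check
M=np.array(c['tool_from_camera']); R0=Ro.from_quat(s['tool_rot']).as_matrix()
h,w=c['depth'].shape; u,v=np.meshgrid(np.arange(w,dtype=float),np.arange(h,dtype=float))
p=cv2.undistortPoints(np.stack([u.ravel(),v.ravel()],1)[:,None],np.array(c['K']),np.array([c['k1'],0,0,0,0.]))[:,0].reshape(h,w,2)
d=c['depth']; Q=np.dstack([p*d[...,None],d])@M[:3,:3].T+M[:3,3]; W=Q@R0.T+s['eef_pos']
np.save('pics/w1W',W)
I=c['pixels'].astype(int); near=np.hypot(W[...,0]-.521,W[...,1]+.093)
k=(d>0)&(near<.03)&(W[...,2]>.08)&(W[...,2]<.1); print('knob',k.sum(),W[k].mean(0), cv2.minEnclosingCircle((W[k][:,:2]*1000).astype(np.float32)) if k.sum() else 0)
t=(d>0)&(near<.08)&(W[...,2]>.068)&(W[...,2]<.075); print('tabs',t.sum()); 
a=np.degrees(np.arctan2(W[t][:,1]+.093,W[t][:,0]-.521)); print(np.histogram(a,36,(-180,180))[0])
E
```

```text
2.0 [0.47897195 0.01080501 0.13988963] [-0.  0.  0. -0.  0.  0.]
[0, -0.0108, 0.1079, 0.0198, -0.0, 0.0, 0.0715]
[[ 2.84235836e-04 -9.48672394e-01 -3.16260349e-01  8.05490566e-02]
 [ 9.99998546e-01  8.01436993e-04 -1.50529692e-03  6.16621091e-04]
 [ 1.68149637e-03 -3.16259461e-01  9.48671242e-01 -1.41742347e-01]
 [ 0.00000000e+00  0.00000000e+00  0.00000000e+00  1.00000000e+00]]
knob 1473 [ 0.52028287 -0.09098998  0.08706774] ((519.4429321289062, -92.89744567871094), 13.425829887390137)
tabs 3361
[ 83 360   6   1   1   1 107 322   0   0   1   1  75 420  17   3   3   2
  44 491  97  17  17  14  27 482 143  23  23  22  29 448  69   5   6   1]
```

View pics/w1.png

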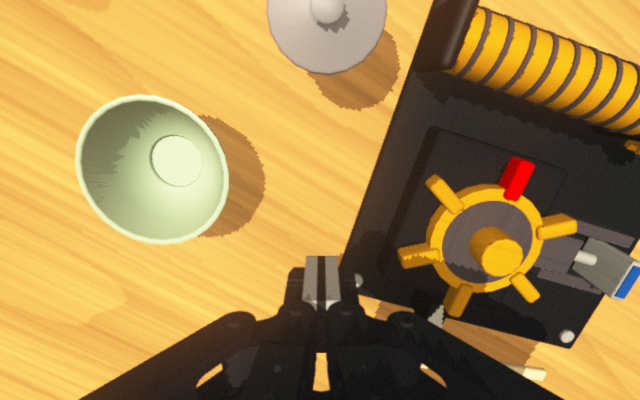

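The wrist view shows the shut fingertips at (322,270), the wheel hub at (500,250), the red tab at (517,178), and the bowl and canister well clear on the left. Next I check the finger profile for clearance to the knob.

```bash
sed -i 's/O=np.array.*;/O=np.array([.520,-.0925]);/' h.py; python3 - <<'E'
from h import *
W=np.load('pics/w1W.npy'); s=telemetry.sense(); d=np.load('pics/w1.npz')['depth']
T=(W-s['eef_pos'])@Ro.from_quat(s['tool_rot']).as_matrix(); m=(d>0)&(abs(T[...,0])<.04)&(T[...,2]<.005)&(abs(T[...,1])<.07); T=T[m]
for z in range(-100,5,8):
    k=(T[:,2]*1000>=z)&(T[:,2]*1000<z+8)
    if k.sum(): print(z,k.sum(),(T[k][:,:2].min(0)*1000).round(),(T[k][:,:2].max(0)*1000).round())
polar(94,.058,.13)
polar(94,.058,.056)
E
```

```text
-92 1 [18. -9.] [18. -9.]
-84 4170 [  9. -56.] [18. 57.]
-76 7674 [  1. -54.] [18. 56.]
-68 4589 [ -9. -48.] [18. 49.]
-60 7647 [-12. -41.] [14. 42.]
-52 3811 [-13. -36.] [14. 36.]
-44 1290 [-12. -28.] [13. 30.]
-36 729 [-11. -13.] [11. 14.]
-28 785 [  5. -13.] [11. 14.]
-20 694 [  5. -13.] [11. 14.]
-12 505 [  5. -13.] [11. 14.]
-4 33 [ 9. -6.] [10.  6.]
[0, -0.012, 0.1059, 0.0199, 0.0, -0.0, 0.0714]
[0, -0.012, 0.1059, 0.1679, 0.0, -0.0, 0.0714]
```

```bash
python3 - <<'E'
from h import *
polar(90,.058,.085)
polar(90,.058,.057)
E
```

```text
[0, -0.0042, 0.108, 0.1099, 0.0, -0.0, 0.0936]
[0, -0.0042, 0.108, 0.1659, 0.0, -0.0, 0.0936]
```

>>> move_arm([
  [0, -0.0042, 0.108, 0.02, 0, 0, 0.0936],
  [0, -0.0042, 0.108, 0.02, 0, 0, 0.0936],
  [0, -0.0042, 0.108, 0.06, 0, 0, 0.0936],
  [0, -0.0042, 0.108, 0.11, 0, 0, 0.0936],
  [0, -0.0042, 0.108, 0.11, 0, 0, 0.0936],
  [0, -0.0042, 0.108, 0.13, 0, 0, 0.0936],
  [0, -0.0042, 0.108, 0.15, 0, 0, 0.0936],
  [0, -0.0042, 0.108, 0.166, 0, 0, 0.0936],
])

```text
time: 2.85
eef_pos: [0.5056, -0.0364, 0.0567]
tool_rot: [0.992, 0.127, 0.0, 0.0]
force: [-0.1, -0.2, -0.4]
finger_gap: -0.0001
grasp_force: 0.0
```

>>> move_arm([
  [0, 0, 0, 0, 0, 0, 0],
  [0, 0, 0, 0, 0, 0, 0],
])

```text
time: 3.05
eef_pos: [0.5055, -0.0364, 0.057]
tool_rot: [0.992, 0.127, 0.0, 0.0]
force: [1.0, 0.8, -0.4]
finger_gap: -0.0004
grasp_force: 0.0
```

```bash
python3 - <<'E'
from h import *
s=telemetry.sense();print(s['time'],s['eef_pos'],s['force'].round(1))
for t in (90,94,98,102,106,110,114,118): polar(t,.058,.057,s)
print()
# second half as seen from pose at 118
a=np.radians(118); q=dict(eef_pos=np.r_[c2w(.058*np.cos(a),.058*np.sin(a)),.057],tool_rot=tool(118+14.6+180).as_quat())
for t in (122,126,130,134,137,140,143): polar(t,.058,.057,q)
a=np.radians(143); q=dict(eef_pos=np.r_[c2w(.058*np.cos(a),.058*np.sin(a)),.057],tool_rot=tool(143+14.6+180).as_quat())
print(); polar(143,.058,.085,q)
for t in (125,107,90): polar(t,.058,.085,q)
polar(90,.058,.057,q)
E
```

```text
3.05 [ 0.5054633  -0.03640091  0.05703077] [ 1.   0.8 -0.4]
[0, -0.0001, -0.0001, 0.0001, 0.0, -0.0, -0.0002]
[0, -0.0082, 0.0002, 0.0001, 0.0, -0.0, -0.0224]
[0, -0.0163, 0.001, 0.0001, 0.0, -0.0, -0.0446]
[0, -0.0243, 0.0025, 0.0001, 0.0, -0.0, -0.0668]
[0, -0.0321, 0.0044, 0.0001, 0.0, -0.0, -0.089]
[0, -0.0398, 0.0069, 0.0001, 0.0, -0.0, -0.1113]
[0, -0.0473, 0.01, 0.0001, 0.0, -0.0, -0.1335]
[0, -0.0546, 0.0135, 0.0001, 0.0, -0.0, -0.1557]

[0, -0.0081, 0.0003, 0.0, 0.0, 0.0, -0.0222]
[0, -0.0161, 0.0011, 0.0, 0.0, 0.0, -0.0444]
[0, -0.0241, 0.0025, 0.0, 0.0, 0.0, -0.0667]
[0, -0.032, 0.0045, 0.0, 0.0, 0.0, -0.0889]
[0, -0.0378, 0.0063, 0.0, 0.0, 0.0, -0.1056]
[0, -0.0435, 0.0084, 0.0, 0.0, 0.0, -0.1222]
[0, -0.049, 0.0109, 0.0, 0.0, 0.0, -0.1389]

[0, 0.0, 0.0, -0.056, 0.0, 0.0, 0.0]
[0, 0.0358, 0.0057, -0.056, 0.0, 0.0, 0.1]
[0, 0.0682, 0.0222, -0.056, 0.0, 0.0, 0.2]
[0, 0.0926, 0.0462, -0.056, 0.0, 0.0, 0.2944]
[0, 0.0926, 0.0462, 0.0, 0.0, 0.0, 0.2944]
```

>>> move_arm([
  [0, -0.0081, 0.0003, 0, 0, 0, -0.0222],
  [0, -0.0161, 0.0011, 0, 0, 0, -0.0444],
  [0, -0.0241, 0.0025, 0, 0, 0, -0.0667],
  [0, -0.032, 0.0045, 0, 0, 0, -0.0889],
  [0, -0.0397, 0.007, 0, 0, 0, -0.111],
  [0, -0.0472, 0.01, 0, 0, 0, -0.1333],
  [0, -0.0545, 0.0136, 0, 0, 0, -0.1556],
])

```text
time: 3.75
eef_pos: [0.481, -0.0497, 0.0575]
tool_rot: [0.931, 0.364, 0.001, 0.0]
force: [1.3, 2.2, -0.2]
finger_gap: -0.0001
grasp_force: 1.2
```

>>> move_arm([
  [0, -0.0081, 0.0003, 0, 0, 0, -0.0222],
  [0, -0.0161, 0.0011, 0, 0, 0, -0.0444],
  [0, -0.0241, 0.0025, 0, 0, 0, -0.0667],
  [0, -0.032, 0.0045, 0, 0, 0, -0.0889],
  [0, -0.0378, 0.0063, 0, 0, 0, -0.1056],
  [0, -0.0435, 0.0084, 0, 0, 0, -0.1222],
  [0, -0.049, 0.0109, 0, 0, 0, -0.1389],
  [0, -0.049, 0.0109, 0, 0, 0, -0.1389],
])

```text
time: 4.55
eef_pos: [0.4666, -0.0707, 0.0574]
tool_rot: [0.831, 0.556, 0.0, 0.0]
force: [0.5, -0.2, -0.4]
finger_gap: 0.0
grasp_force: 0.0
```

```bash
python3 - <<'E'
from h import *
s,c=snap('top','top2.png'); print(s['time'],s['force'],s['eef_pos']); polar(143,.058,.057,s)
I=c['pixels'].astype(int); P=cloud(c); v,u=np.mgrid[:400,:640]
red=(u>340)&(u<415)&(v>195)&(v<275)&(I[...,0]>70)&(I[...,1]<.35*I[...,0])&(I[...,2]<.35*I[...,0])
print(red.sum(),[ (np.degrees(np.arctan2(*(p[:2]-O)[::-1]))-14.6)%360 for p in [np.median(P[red],0)]])
snap('wrist','w2.png')
a=c['pixels'][190:290,320:450,::-1]; cv2.imwrite('pics/pair.png',np.vstack([cv2.resize(a,(468,360)),cv2.resize(cv2.imread('pics/w2.png'),(468,240))]) if False else cv2.resize(cv2.imread('pics/w2.png'),(640,400)))
E
```

```text
4.55 [ 0.50487695 -0.22622877 -0.37848529] [ 0.46659864 -0.07070334  0.05739859]
[0, 0.0004, -0.0006, 0.0008, 0.0003, -0.0, 0.0]
41 [np.float64(57.81051855373908)]
```

View pics/w2.png

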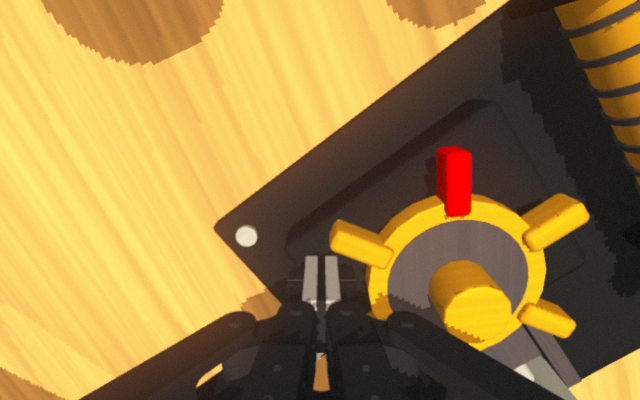

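One click worked: the red tab, at wrist pixel (454,180), measures 58°, i.e. the 60° click. The finger stands free in the gap at (322,275). Lift, return, and repeat.

>>> move_arm([
  [0, 0, 0, -0.03, 0, 0, 0],
  [0, 0, 0, -0.06, 0, 0, 0],
  [0, 0, 0, -0.06, 0, 0, 0],
  [0, 0.0358, 0.0057, -0.06, 0, 0, 0.1],
  [0, 0.0682, 0.0222, -0.06, 0, 0, 0.2],
  [0, 0.0926, 0.0462, -0.06, 0, 0, 0.2944],
  [0, 0.0926, 0.0462, -0.06, 0, 0, 0.2944],
  [0, 0.0926, 0.0462, -0.06, 0, 0, 0.2944],
])

```text
time: 5.45
eef_pos: [0.5054, -0.036, 0.0861]
tool_rot: [0.978, 0.21, -0.0, -0.0]
force: [-0.4, 0.8, 0.3]
finger_gap: 0.0002
grasp_force: 0.0
```

>>> move_arm([
  [0, 0, 0, 0.02, 0, 0, 0],
  [0, 0, 0, 0.04, 0, 0, 0],
  [0, 0, 0, 0.06, 0, 0, 0],
  [0, 0, 0, 0.06, 0, 0, 0],
])

```text
time: 5.85
eef_pos: [0.5043, -0.0363, 0.0551]
tool_rot: [0.977, 0.214, -0.001, -0.001]
force: [0.1, 0.8, -0.1]
finger_gap: -0.0001
grasp_force: 0.0
```

```bash
python3 - <<'E'
from h import *
s=telemetry.sense(); print(s['time'],s['force']); polar(90,.058,.057)
E
```

```text
5.85 [ 0.07959851  0.81589954 -0.06548787]
[0, 0.0019, 0.001, -0.0038, -0.0005, 0.0008, 0.0562]
```

>>> move_arm([
  [0, 0.002, 0.001, -0.0038, 0, 0, 0.028],
  [0, 0.002, 0.001, -0.0038, 0, 0, 0.0562],
  [0, 0.002, 0.001, -0.0038, 0, 0, 0.0562],
])

```text
time: 6.15
eef_pos: [0.5065, -0.0365, 0.0588]
tool_rot: [0.992, 0.126, 0.0, 0.0]
force: [-0.5, 0.3, 0.6]
finger_gap: 0.0005
grasp_force: 0.0
```

>>> move_arm([
  [0, -0.0081, 0.0003, 0, 0, 0, -0.0222],
  [0, -0.0161, 0.0011, 0, 0, 0, -0.0444],
  [0, -0.0241, 0.0025, 0, 0, 0, -0.0667],
  [0, -0.032, 0.0045, 0, 0, 0, -0.0889],
  [0, -0.0397, 0.007, 0, 0, 0, -0.111],
  [0, -0.0472, 0.01, 0, 0, 0, -0.1333],
  [0, -0.0545, 0.0136, 0, 0, 0, -0.1556],
])

```text
time: 6.85
eef_pos: [0.4819, -0.0498, 0.0589]
tool_rot: [0.931, 0.366, 0.0, 0.0]
force: [1.1, 2.3, -0.5]
finger_gap: -0.0
grasp_force: 1.3
```

>>> move_arm([
  [0, -0.0081, 0.0003, 0, 0, 0, -0.0222],
  [0, -0.0161, 0.0011, 0, 0, 0, -0.0444],
  [0, -0.0241, 0.0025, 0, 0, 0, -0.0667],
  [0, -0.032, 0.0045, 0, 0, 0, -0.0889],
  [0, -0.0378, 0.0063, 0, 0, 0, -0.1056],
  [0, -0.0435, 0.0084, 0, 0, 0, -0.1222],
  [0, -0.049, 0.0109, 0, 0, 0, -0.1389],
  [0, -0.049, 0.0109, 0, 0, 0, -0.1389],
])

```text
time: 7.65
eef_pos: [0.4673, -0.0707, 0.0588]
tool_rot: [0.831, 0.557, -0.0, -0.0]
force: [-0.5, -0.1, -1.0]
finger_gap: -0.0001
grasp_force: 0.0
```

```bash
cat >> h.py <<'E'
def red(f):
    s,c=snap('top',f); I=c['pixels'].astype(int); P=cloud(c); v,u=np.mgrid[:400,:640]
    m=(u>340)&(u<415)&(v>195)&(v<275)&(I[...,0]>70)&(I[...,1]<.35*I[...,0])&(I[...,2]<.35*I[...,0])
    if m.sum(): print('top red',m.sum(),(np.degrees(np.arctan2(*(np.median(P[m],0)[:2]-O)[::-1]))-14.6)%360)
    s,c=snap('wrist','w'+f); M=c['tool_from_camera']; T=np.eye(4); T[:3,:3]=Ro.from_quat(s['tool_rot']).as_matrix(); T[:3,3]=s['eef_pos']
    X=np.linalg.inv(T@M); c=dict(c,R=X[:3,:3],t=X[:3,3]); P=cloud(c); I=c['pixels'].astype(int)
    m=(I[...,0]>70)&(I[...,1]<.25*I[...,0])&(I[...,2]<.25*I[...,0])&(c['depth']>0)&(P[...,2]>.05)&(np.hypot(*(P[...,:2]-O).transpose(2,0,1))<.07)
    print('wrist red',m.sum(), (np.degrees(np.arctan2(*(np.median(P[m],0)[:2]-O)[::-1]))-14.6)%360 if m.sum() else 0)
E
python3 - <<'E'
from h import *
s=telemetry.sense(); print(s['time'],s['force']); polar(143,.058,.057,s); red('top3.png')
E
```

```text
7.65 [-0.47190692 -0.06757356 -1.01164923]
[0, -0.0002, -0.002, 0.0036, -0.0, 0.0, 0.0006]
wrist red 1848 118.99863081982573
```

>>> move_arm([
  [0, 0, 0, -0.03, 0, 0, 0],
  [0, 0, 0, -0.06, 0, 0, 0],
  [0, 0, 0, -0.06, 0, 0, 0],
  [0, 0.02, 0.002, -0.06, 0, 0, 0.045],
  [0, 0.0358, 0.0057, -0.06, 0, 0, 0.09],
  [0, 0.055, 0.014, -0.06, 0, 0, 0.135],
  [0, 0.0682, 0.0222, -0.06, 0, 0, 0.18],
  [0, 0.08, 0.032, -0.06, 0, 0, 0.225],
])

```text
time: 8.55
eef_pos: [0.4975, -0.0391, 0.088]
tool_rot: [0.973, 0.231, -0.0, -0.0]
force: [0.6, -0.2, -1.1]
finger_gap: 0.0002
grasp_force: 0.0
```

>>> move_arm([
  [0, 0, 0, 0, 0, 0, 0.03],
  [0, 0, 0, 0, 0, 0, 0.07],
  [0, 0, 0, 0, 0, 0, 0.07],
])

```text
time: 8.85
eef_pos: [0.4973, -0.0394, 0.0881]
tool_rot: [0.992, 0.124, -0.0, -0.0]
force: [0.4, 0.2, 0.2]
finger_gap: -0.0002
grasp_force: 0.0
```

```bash
python3 - <<'E'
from h import *
s=telemetry.sense(); print(s['time'],s['force']); polar(90,.058,.057)
E
```

```text
8.85 [0.40833929 0.15214108 0.19494932]
[0, 0.0173, -0.0019, 0.0621, -0.0001, 0.0002, -0.0017]
```

>>> move_arm([
  [0, 0.0173, -0.002, 0, 0, 0, -0.0017],
  [0, 0.0173, -0.002, 0, 0, 0, -0.0017],
  [0, 0.0173, -0.002, 0.02, 0, 0, -0.0017],
  [0, 0.0173, -0.002, 0.04, 0, 0, -0.0017],
  [0, 0.0173, -0.002, 0.062, 0, 0, -0.0017],
  [0, 0.0173, -0.002, 0.062, 0, 0, -0.0017],
])

```text
time: 9.45
eef_pos: [0.5045, -0.0364, 0.0559]
tool_rot: [0.992, 0.128, -0.002, -0.0]
force: [-0.4, -0.0, 1.8]
finger_gap: -0.0004
grasp_force: 0.0
```

>>> move_arm([
  [0, -0.0081, 0.0003, 0, 0, 0, -0.0222],
  [0, -0.0161, 0.0011, 0, 0, 0, -0.0444],
  [0, -0.0241, 0.0025, 0, 0, 0, -0.0667],
  [0, -0.032, 0.0045, 0, 0, 0, -0.0889],
  [0, -0.0397, 0.007, 0, 0, 0, -0.111],
  [0, -0.0472, 0.01, 0, 0, 0, -0.1333],
  [0, -0.0545, 0.0136, 0, 0, 0, -0.1556],
])

```text
time: 10.15
eef_pos: [0.481, -0.0499, 0.0578]
tool_rot: [0.931, 0.366, 0.0, -0.0]
force: [1.3, 2.8, -0.5]
finger_gap: 0.0002
grasp_force: 1.2
```

>>> move_arm([
  [0, -0.0081, 0.0003, 0, 0, 0, -0.0222],
  [0, -0.0161, 0.0011, 0, 0, 0, -0.0444],
  [0, -0.0241, 0.0025, 0, 0, 0, -0.0667],
  [0, -0.032, 0.0045, 0, 0, 0, -0.0889],
  [0, -0.0378, 0.0063, 0, 0, 0, -0.1056],
  [0, -0.0435, 0.0084, 0, 0, 0, -0.1222],
  [0, -0.049, 0.0109, 0, 0, 0, -0.1389],
  [0, -0.049, 0.0109, 0, 0, 0, -0.1389],
])

```text
time: 10.95
eef_pos: [0.4666, -0.0708, 0.0578]
tool_rot: [0.83, 0.557, -0.0, -0.0]
force: [0.3, -0.0, -0.1]
finger_gap: 0.0002
grasp_force: 0.0
```

```bash
python3 - <<'E'
from h import *
s=telemetry.sense(); print(s['time'],s['force']); polar(143,.058,.057,s); red('top4.png')
E
```

```text
10.95 [ 0.26715433 -0.0093222  -0.10945723]
[0, 0.0007, -0.0007, 0.0016, -0.0, 0.0, 0.0008]
wrist red 46 173.8135653916827
```

>>> move_arm([
  [0, 0, 0, -0.03, 0, 0, 0],
  [0, 0, 0, -0.08, 0, 0, 0],
  [0, 0, 0, -0.16, 0, 0, 0],
  [0, 0, 0, -0.22, 0, 0, 0],
  [0, 0, 0, -0.22, 0, 0, 0],
  [0, 0, 0, -0.22, 0, 0, 0],
])

```text
time: 11.65
eef_pos: [0.4668, -0.0705, 0.168]
tool_rot: [0.831, 0.557, 0.0, 0.0]
force: [0.1, -0.4, -0.1]
finger_gap: -0.0004
grasp_force: 0.0
```

```bash
python3 - <<'E'
from h import *
s=telemetry.sense(); print(s['time'],s['eef_pos']); red('top5.png')
c=dict(np.load('pics/top1.npz')); P=cloud(c); d=P[...,:2]-O; cs,sn=np.cos(YAW),np.sin(YAW)
x=d[...,0]*cs+d[...,1]*sn; y=-d[...,0]*sn+d[...,1]*cs; z=P[...,2]
for a in range(-36,40,6):
    print(a,[int(1000*np.median(z[m])) if (m:=(abs(x*1000-a)<3)&(abs(y*1000-b)<3)).any() else -1 for b in range(-150,-58,6)])
v,u=np.mgrid[:400,:640]; m=(u>450)&(u<490)&(v>155)&(v<192)&(z>.06); print('tally',P[m].min(0),P[m].max(0),np.median(P[m],0))
polar(0,0,0.1)
cmd([*c2w(0,-.148),.135],YAW*57.296-90); cmd([*c2w(0,-.148),.045],YAW*57.296-90)
E
```

```text
11.65 [ 0.46679229 -0.07052325  0.1679629 ]
wrist red 541 177.94112407313258
-36 [11, 11, 11, 10, 11, 11, 11, 10, 13, 11, 11, 13, 10, 11, 9, 11]
-30 [10, 10, 11, 10, 10, 12, 11, 10, 11, 12, 11, 11, 11, 11, 9, 11]
-24 [12, 9, 11, 28, 28, 28, 29, 27, 26, 28, 24, 26, 26, 12, 10, 11]
-18 [12, 9, 27, 28, 29, 28, 27, 29, 27, 30, 29, 26, 25, 10, 12, 10]
-12 [12, 11, 11, 11, -1, 59, 57, 11, 11, 10, 9, 39, 39, 41, 38, 40]
-6 [9, 11, 10, 11, -1, 62, 58, 11, 9, 11, 10, 41, 40, 41, 42, 41]
0 [10, 11, 10, 11, -1, 60, 60, 35, 33, 33, 30, 40, 40, 41, 41, 41]
6 [9, 10, 12, 11, -1, 59, 60, 34, 29, 30, 30, 40, 39, 41, 40, 42]
12 [8, 10, 10, 12, -1, 61, 58, 26, 10, 11, 9, 40, 40, 40, 40, 40]
18 [12, 12, 12, 13, 21, 29, 37, 10, 13, 11, 15, 28, 18, 25, 13, 13]
24 [11, 12, 18, 27, 28, 28, 29, 29, 30, 29, 27, 29, 26, 10, 9, 11]
30 [13, 12, 9, 15, 10, 19, 12, 13, 16, 15, 12, 14, 14, 9, 10, 9]
36 [9, 10, 11, 10, 8, 11, 10, 10, 10, 9, 10, 12, 9, 11, 10, 11]
tally [ 0.51061873 -0.3341365   0.06000342] [0.68052126 0.00554778 1.11401595] [ 0.65184131 -0.30441998  0.09230141]
[0, -0.0, 0.1167, 0.1334, -0.0001, 0.0007, 0.795]
[0, -0.2367, 0.2943, 0.0632, -0.0005, 0.0003, 0.295]
[0, -0.2367, 0.2946, 0.2432, -0.0005, 0.0003, 0.295]
```

View pics/wtop5.png

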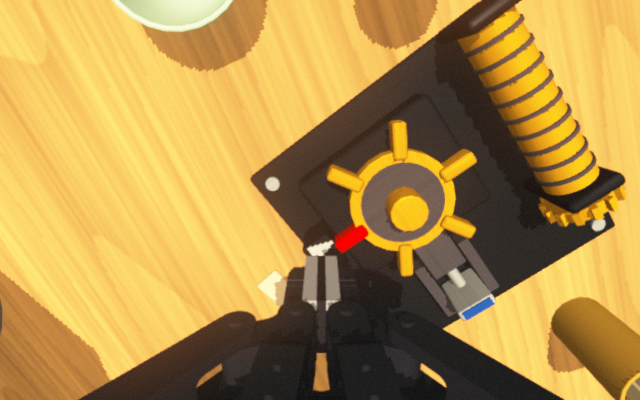

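The red tab (350,238) sits at the white arrow (320,247), and the finger is clear of the wheel. The blue lock face is at (478,306). Now moving over outside the face.

```bash
python3 - <<'E'
from h import *
for z in (.168,.1,.04): cmd([*c2w(0,-.152),z],YAW*57.296-90)
E
```

```text
[0, -0.2431, 0.299, -0.0028, -0.0005, 0.0003, 0.295]
[0, -0.2431, 0.2992, 0.1332, -0.0005, 0.0003, 0.295]
[0, -0.2431, 0.2994, 0.2532, -0.0005, 0.0003, 0.295]
```

>>> move_arm([
  [0, -0.243, 0.299, 0, 0, 0, 0.295],
  [0, -0.243, 0.299, 0, 0, 0, 0.295],
  [0, -0.243, 0.299, 0, 0, 0, 0.295],
  [0, -0.243, 0.299, 0, 0, 0, 0.295],
  [0, -0.243, 0.299, 0, 0, 0, 0.295],
  [0, -0.243, 0.299, 0, 0, 0, 0.295],
  [0, -0.243, 0.299, 0, 0, 0, 0.295],
  [0, -0.243, 0.299, 0, 0, 0, 0.295],
])

```text
time: 12.55
eef_pos: [0.5586, -0.2394, 0.1668]
tool_rot: [0.992, 0.129, -0.001, -0.0]
force: [0.3, -0.0, -0.2]
finger_gap: 0.0003
grasp_force: 0.0
```

>>> move_arm([
  [0, 0, 0, 0, 0, 0, 0],
  [0, 0, 0, 0, 0, 0, 0],
])

```text
time: 12.75
eef_pos: [0.5589, -0.2395, 0.1677]
tool_rot: [0.992, 0.128, -0.0, -0.0]
force: [-0.2, -0.2, -0.6]
finger_gap: 0.0002
grasp_force: 0.0
```

```bash
python3 - <<'E'
from h import *
s=telemetry.sense(); print(s['time'],s['eef_pos'],s['joint_velocities'].round(2)); red('top6.png')
for z in (.1,.04): cmd([*c2w(0,-.152),z],YAW*57.296-90)
c=dict(np.load('pics/wtop6.npz')); M=c['tool_from_camera']; T=np.eye(4); T[:3,:3]=Ro.from_quat(s['tool_rot']).as_matrix(); T[:3,3]=s['eef_pos']
X=np.linalg.inv(T@M); c=dict(c,R=X[:3,:3],t=X[:3,3]); P=cloud(c);I=c['pixels'].astype(int)
d=P[...,:2]-O; cs,sn=np.cos(YAW),np.sin(YAW); x=d[...,0]*cs+d[...,1]*sn; y=-d[...,0]*sn+d[...,1]*cs
m=(I[...,2]>I[...,0]+40)&(I[...,2]>80)&(abs(x)<.03)&(y<-.07)&(y>-.16); print('blue',m.sum(),np.median(x[m]),np.median(y[m]),np.median(P[m],0)) if m.any() else print('noblue')
m=(P[...,2]>.055)&(P[...,2]<.068)&(abs(x)<.02)&(y<-.07)&(y>-.14); print('slide top',m.sum(),x[m].min(),x[m].max(),y[m].min(),y[m].max()) if m.any() else 0
E
```

```text
12.75 [ 0.55892245 -0.23950537  0.16767212] [-0.   -0.   -0.    0.   -0.    0.01]
top red 52 180.41632819187296
wrist red 399 182.39196264382096
[0, -0.0012, -0.0004, 0.1357, 0.0, -0.0, 0.0005]
[0, -0.0012, -0.0004, 0.2557, 0.0, -0.0, 0.0005]
blue 454 -0.00016428554936446203 -0.1163513570708966 [ 0.54913358 -0.20503446  0.06178003]
slide top 641 -0.016001909310639797 0.015455532717326654 -0.12122459722582843 -0.11020387416375901
```

>>> move_arm([
  [0, -0.0012, 0, 0.08, 0, 0, 0],
  [0, -0.0012, 0, 0.16, 0, 0, 0],
  [0, -0.0012, 0, 0.22, 0, 0, 0],
  [0, -0.0012, 0, 0.256, 0, 0, 0],
  [0, -0.0012, 0, 0.256, 0, 0, 0],
  [0, -0.0012, 0, 0.256, 0, 0, 0],
])

```text
time: 13.45
eef_pos: [0.5587, -0.24, 0.0404]
tool_rot: [0.992, 0.127, 0.0, 0.0]
force: [0.9, 0.0, 0.6]
finger_gap: 0.0001
grasp_force: 0.0
```

>>> move_arm([
  [0, 0, -0.01, 0, 0, 0, 0],
  [0, 0, -0.02, 0, 0, 0, 0],
  [0, 0, -0.03, 0, 0, 0, 0],
  [0, 0, -0.04, 0, 0, 0, 0],
  [0, 0, -0.05, 0, 0, 0, 0],
  [0, 0, -0.06, 0, 0, 0, 0],
  [0, 0, -0.068, 0, 0, 0, 0],
  [0, 0, -0.068, 0, 0, 0, 0],
])

```text
time: 14.25
eef_pos: [0.5496, -0.2064, 0.0398]
tool_rot: [0.992, 0.127, -0.0, -0.0]
force: [0.0, -0.2, 0.8]
finger_gap: -0.0
grasp_force: 0.0
```

>>> move_arm([
  [0, 0, -0.003, 0, 0, 0, 0],
  [0, 0, -0.006, 0, 0, 0, 0],
  [0, 0, -0.006, 0, 0, 0, 0],
])

```text
time: 14.55
eef_pos: [0.549, -0.204, 0.0397]
tool_rot: [0.992, 0.127, -0.0, -0.0]
force: [0.5, -0.5, -0.6]
finger_gap: 0.0002
grasp_force: 0.2
```

>>> move_arm([
  [0, 0, -0.003, 0, 0, 0, 0],
  [0, 0, -0.006, 0, 0, 0, 0],
])

```text
time: 14.75
eef_pos: [0.5482, -0.2012, 0.0397]
tool_rot: [0.992, 0.127, -0.0, -0.0]
force: [0.3, -1.8, -0.6]
finger_gap: 0.0001
grasp_force: 0.8
```

>>> move_arm([
  [0, 0, -0.002, 0, 0, 0, 0],
  [0, 0, -0.004, 0, 0, 0, 0],
])

```text
time: 14.95
eef_pos: [0.5477, -0.1991, 0.0398]
tool_rot: [0.992, 0.127, -0.0, -0.0]
force: [0.5, -1.7, -0.5]
finger_gap: 0.0002
grasp_force: 0.8
```

>>> move_arm([
  [0, 0, -0.002, 0, 0, 0, 0],
  [0, 0, -0.004, 0, 0, 0, 0],
])

```text
time: 15.15
eef_pos: [0.5476, -0.1984, 0.0398]
tool_rot: [0.992, 0.127, 0.0, 0.001]
force: [0.9, -14.8, -6.4]
finger_gap: 0.0002
grasp_force: 6.9
```

>>> move_arm([
  [0, 0, -0.002, 0, 0, 0, 0],
  [0, 0, -0.003, 0, 0, 0, 0],
])

```text
time: 15.35
eef_pos: [0.5476, -0.1982, 0.0399]
tool_rot: [0.992, 0.127, 0.001, 0.002]
force: [2.7, -20.3, -8.4]
finger_gap: 0.0002
grasp_force: 9.9
```

Hard stop reached at about 20 N. Backing off and lifting.

>>> move_arm([
  [0, 0, 0.01, 0, 0, 0, 0],
  [0, 0, 0.04, 0, 0, 0, 0],
  [0, 0, 0.07, 0, 0, 0, 0],
  [0, 0, 0.07, -0.08, 0, 0, 0],
  [0, 0, 0.07, -0.18, 0, 0, 0],
  [0, 0, 0.07, -0.28, 0, 0, 0],
  [0, 0, 0.07, -0.28, 0, 0, 0],
  [0, 0, 0.07, -0.28, 0, 0, 0],
])

```text
time: 16.15
eef_pos: [0.5562, -0.2306, 0.1808]
tool_rot: [0.992, 0.127, 0.001, 0.001]
force: [0.2, -0.1, -0.8]
finger_gap: 0.0
grasp_force: 0.0
```

```bash
python3 - <<'E'
from h import *
red('top7.png'); s=telemetry.sense()
c=dict(np.load('pics/wtop7.npz')); M=c['tool_from_camera']; T=np.eye(4); T[:3,:3]=Ro.from_quat(s['tool_rot']).as_matrix(); T[:3,3]=s['eef_pos']
X=np.linalg.inv(T@M); c=dict(c,R=X[:3,:3],t=X[:3,3]); P=cloud(c)
d=P[...,:2]-O; cs,sn=np.cos(YAW),np.sin(YAW); x=d[...,0]*cs+d[...,1]*sn; y=-d[...,0]*sn+d[...,1]*cs
m=(P[...,2]>.055)&(P[...,2]<.068)&(abs(x)<.016)&(y<-.07)&(y>-.14); print('slide top',m.sum(),y[m].min(),y[m].max(),s['force'])
E
```

```text
top red 51 180.44049192196653
wrist red 357 182.572525411224
slide top 581 -0.09688123038828729 -0.08595591860196788 [0.02610687 0.37273034 0.0659854 ]
```

View pics/wtop7.png

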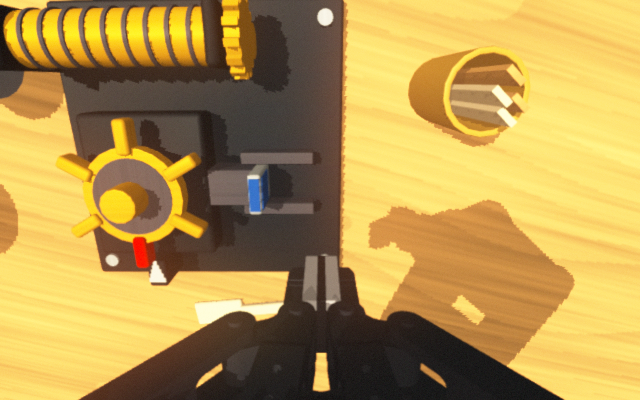

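The red tab (141,252) is at the arrow (157,270), with the offset due to parallax. The slide (258,190) is home after 24 mm of travel, and the robot touches nothing.

```bash
python3 -c "
from plant import order; print(order.close_job())"
```

```text
the job is handed in; nothing more can be done
None
```

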